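# Scan the tag of the rectangular bonsai pot

### The job

Pick up the handheld scanner from its rubber mat, aim its window squarely at the middle of the checkered tag in the rectangular glazed pot (not the tag in the round pot) from about a hand's breadth (90 mm) away, and hold it steady there for a second. Then lay the scanner back on the middle of its mat, right side up, and let go; do not bump the pot.

Things in the scene. Friction and masses are not known exactly. Their poses are not given: they have to be found in the camera images.
- scanner: Grey plastic handheld scanner, 210 mm long, 190 g. Origin on its underside near its centre of mass; x along it towards the head, z up. Handle x -110 to 30 mm, 32 wide (y), 30 high; grip at x = -20, z = 22, fingers closing along y. Neck x 15 to 60, 40 wide, 34 high; tilted head 66 wide, up to x = 100, z = 57. Black window on the head's lower front looks forward and 45 degrees down.
- scanner_window (a point): Centre of the scanner's black window, at x 80, y 0, z 20 mm in the scanner's frame. x axis: line of sight out of the window (scanner's forward, 45 degrees down); y: the scanner's y. It reads a tag 50 to 130 mm away along this line when the line meets the tag within 20 mm of its centre and less than 20 degrees from square.
- rect_pot_tag (a point): Face centre of the tag to scan: white 50 mm square plate, black checks, on a stake at the robot-side rim of the rectangular blue-glazed pot (130 x 190 mm, tree behind the tag 240 mm above the stone), loose on a steel turntable. 146 mm above the stone. z: out of the face, up 45 degrees, roughly to the robot (up to 30 degrees aside); y: pot's long side. The round pot's like tag is not meant.
- mat: Flat black rubber mat, 240 x 130 x 4 mm, fixed, on which the scanner lies lengthwise. Origin: centre of its underside (on the work surface); x along the 240 mm side, the way the scanner's head points; its top is 4 mm up. The scanner's origin starts within about 20 mm of the mat's centre.
Mind the look-alikes: they are no part of the job. There is more than one size of the scanner; the job needs the smallest.

How it is judged:
On the way:
1. the scanner, held steady, reads the rectangular pot's tag for 0.8 s (x of rect_pot_tag in the frame of scanner_window between 0.05 and 0.13 m and y of rect_pot_tag in the frame of scanner_window between -0.02 and 0.02 m and z of rect_pot_tag in the frame of scanner_window between -0.02 and 0.02 m and angle between the x axis of scanner_window and the z axis of rect_pot_tag, either way round below 0.35 rad and linear speed of scanner below 0.03 m/s and angular speed of scanner below 0.2 rad/s), for 0.8 s.
At the end, for the whole second after the job is handed in: Tag read for 0.8 s (50 to 130 mm off, sight line within 20 mm of its centre and 20 degrees of square, under 30 mm/s and 0.2 rad/s); then the scanner lies at rest, right side up, on the mat, its origin within 60 mm (lengthwise) and 50 mm (crosswise) of the mat's centre, let go (x of scanner in the frame of mat between -0.06 and 0.06 m and y of scanner in the frame of mat between -0.05 and 0.05 m and z of scanner in the frame of mat below 0.012 m and angle between scanner's own z axis and vertical below 0.15 rad and linear speed of scanner below 0.02 m/s and angular speed of scanner below 0.2 rad/s); the robot touches nothing.
It fails at once if the rectangular pot is bumped: its tag moves more than 10 mm (distance of rect_pot_tag from where it was at the start of the episode above 0.01 m).
It also fails if it takes over 51 s, if anything falls off the work surface, if the arm or the gripper's body presses on something with over 40 N, if the wrist force passes 120 N, or if a joint passes its speed limit or range.

### The arm

A 6-joint arm with a two-finger parallel gripper is mounted at the origin on the work surface. World frame = base frame: x ahead of the robot, y to its left, z up, the work surface at z = 0. Lengths are in m, angles in rad, forces in N, time in s.
With the tool pointing down it reaches from about 0.35 to 0.975 m from the base axis. Payload 4.9 kg.
Tool frame: the origin (TCP) lies at the very end of the fingers, on their centre line; the grasp point (between the pads) lies 19 mm behind it; z points along the fingers, y is the line along which they close (so a half turn about z gives the same grasp; the last joint's range is limited). The gripper opens to 85 mm and grips with 20 to 120 N. Pads are 22 mm wide; open, the fingers measure 114 mm over their backs; the gripper's body (76 mm by 85 mm) begins 54 mm behind the grasp point. The pads swing forward as they close: fully open they stand 13 mm farther back than shut.
Start: joints at [1.19, 0.053, 1.613, -0, 1.476, -0.119], TCP at [0.162, 0.604, 0.231] pointing down, gripper open.
Joint ranges: [-3.01, 3.01], [-1.01, 2.22], [0.06, 2.58], [-1.02, 4.17], [0.09, 2.62], [-3.14, 3.14]. Speed limits (rad/s): [2.57, 2.57, 3.14, 3.14, 3.14, 3.14].

### API

Orientations are given as a rotation vector (axis times angle).
In Python, from station import ctrl gives the robot as it stands. The module is installed in compiled form; this text tells all that it offers.
- The arm moves only by the tool jog_arm, never from a script. Its argument "steps" is a list of rows, each an object with "delta_rot": the turn, a rotation vector about the tool's x, y, z in degrees, a list of three; "linear": the shift along the tool's x, y, z in m, a list of three; "grip": the finger opening in m, from 0 to 0.0854. In form: [{"delta_rot": [rx, ry, rz], "linear": [x, y, z], "grip": grip}, ...]. A call has 1 to 10 rows; each row shifts and turns the commanded pose from where the row before left it, along the tool's axes as they then stand; what a row does not reach is not made up. A row lasts 1/10 s, in which the tool goes at most 50 mm and 8.59 degrees, less where a joint would pass 70% of its speed; a pose out of reach is approached as far as the arm can. A call with a gripper value outside its range is refused whole. The fingers move at their own pace and stop on an object; "newtons" is the grip in N (left out, the last holds). Time passes only in rows, so rows that do not move let the fingers close. It gives the time, the measured TCP pose, the force, the opening and the grip force at its end, in the units of the state.
- ctrl.get_obs(): the state, without advancing time (a new reading comes with each control period).
- ctrl.get_image(name): name is "scene" or "top" or "wrist"; returns (picture, depth): 400x640x3 uint8, red, green, blue; 400x640 float32, m along the optical axis (not along the pixel's ray), 0 where there is no reading.
- ctrl.camera_info(name): a dict with "camera_matrix" (3x3 intrinsics, pixels), "R" (3x3) and "t" (3): a world point X has camera coordinates R X + t; the wrist camera has in their place "T_tool_cam" (4x4, takes a point from camera to tool coordinates, whose origin is the TCP and whose axes are the flange's). Camera axes: x right, y down, z forward; pixel columns grow to the right and rows downward; lengths in m; the calibration is good to about 2 mm. A picture is of the moment at which its call begins: read the wrist's pose just before it. camera_info takes no time and is no camera call.
- ctrl.finish_job(): hands the job in; it is judged then, once.
The state is a dict: "t": time; "q": joint angles; "dq": joint speeds; "effort": joint torques, N m; "tool_pos": TCP position; "tool_rot": TCP orientation; "contact_force": force on the tool from outside, world axes, zero at the start; "wrist_torque": the same for the moment, N m; "opening": finger opening in m; "grip_force": force on a finger pad.
Only numpy, scipy, OpenCV 4.12 (cv2) and the standard library are available. Lean on these libraries where they do the work, as an engineer would, in place of code of your own. Each camera call takes 0.05 s, during which the arm holds its last target. There are 200 camera calls.

## Working session

There is one attempt and no reset: what is moved stays moved. The work goes in short steps, Python scripts to look and compute and a tool call to move; the robot and the scene stay as the last step left them, time stands still between calls to the robot, and variables do not carry over. Pictures are saved under pics/ and viewed, at most 10 in all, crops included, and the job is handed in when it is done.

Besides the shell and the picture viewer there is one more tool, called after "Call:" in YAML: its name, and indented under it one key for each argument. jog_arm: Moves the arm, as the interface text tells. Its arguments: {"type":"object","properties":{"steps":{"type":"array"},"newtons":{"type":"number"}},"required":["steps"]}

```bash
mkdir -p pics; cat > h.py <<'E'
import numpy as np, cv2
from station import ctrl
from scipy.spatial.transform import Rotation as R
def shot(name,tag):
    o=ctrl.get_obs(); im,d=ctrl.get_image(name); ci=ctrl.camera_info(name)
    cv2.imwrite(f'pics/{tag}.png',im[:,:,::-1]); 
    if name=='wrist':
        T=np.eye(4);T[:3,:3]=R.from_rotvec(o['tool_rot']).as_matrix();T[:3,3]=o['tool_pos'];M=T@np.array(ci['T_tool_cam'])
    else:
        M=np.eye(4);r=np.array(ci['R']);M[:3,:3]=r.T;M[:3,3]=-r.T@np.array(ci['t'])
    np.savez(f'pics/{tag}.npz',im=im,d=d,M=M,K=ci['camera_matrix'])
def cloud(tag):
    z=np.load(f'pics/{tag}.npz');d=z['d'];K=z['K'];v,u=np.mgrid[:d.shape[0],:d.shape[1]]
    P=np.stack([(u-K[0,2])/K[0,0]*d,(v-K[1,2])/K[1,1]*d,d],-1)
    W=P@z['M'][:3,:3].T+z['M'][:3,3]; W[d==0]=np.nan
    return z['im'],W
E
python3 - <<'E'
from h import *
for n in('scene','top'): shot(n,n+'0')
o=ctrl.get_obs();print(o['t'],o['tool_pos'],o['tool_rot'],o['opening'])
E
```

```text
0.1 [0.16154589 0.60316353 0.23018936] [-4.10049514e-01 -3.11424077e+00  2.86493736e-03] 0.08542548439299179
```

View pics/scene0.png

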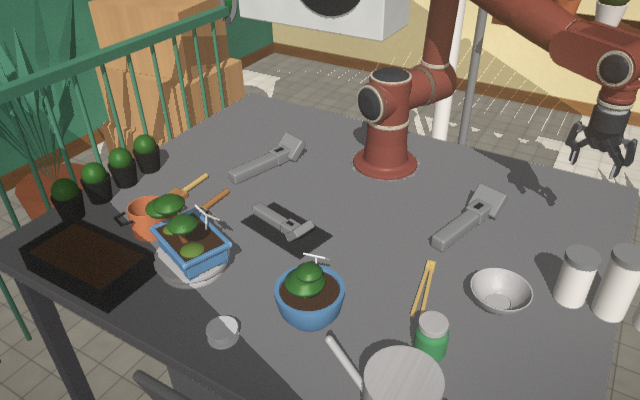

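View pics/top0.png

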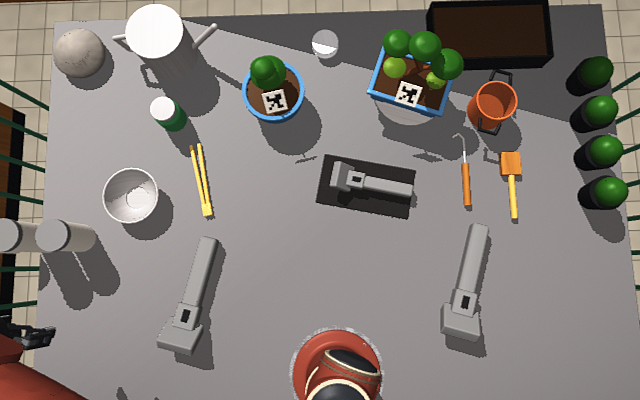

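The top view shows the scanner on the mat at about (365,185) with its head to the left, and the rectangular pot's tag at (408,93). The round pot's tag is at (275,101).

```bash
python3 - <<'E'
from h import *
im,W=cloud('top0')
g=im.astype(int)
def box(m,u0,u1,v0,v1):
    k=np.zeros(m.shape,bool);k[v0:v1,u0:u1]=1;return m&k
# mat
hull=box((g.sum(2)<110)&(abs(W[...,2]-.004)<.012),305,425,145,225)
n,l,s,c=cv2.connectedComponentsWithStats(hull.astype('u1'))
print(s[1:][s[1:,4]>50])
p=W[hull][:,:2].astype('f4');print('mat',cv2.minAreaRect(p))
sc=box(W[...,2]>.018,305,425,145,225)
p=W[sc];print('sc',len(p),cv2.minAreaRect(p[:,:2].astype('f4')),p[:,2].max())
# handle: lower portion
hd=box((W[...,2]>.022)&(W[...,2]<.037),365,425,145,225);p=W[hd];print('handle',cv2.minAreaRect(p[:,:2].astype('f4')),np.median(p[:,2]))
print('plane z',np.nanmedian(W[240:300,260:400,2]))
# tag
w=box((g.min(2)>150)&(abs(g.max(2)-g.min(2))<40),390,428,75,110)
p=W[w];print('tag white',len(p),p.min(0),p.max(0),np.median(p,0))
t=cv2.convexHull(np.argwhere(w)[:,::-1].astype('i4'));k=np.zeros(w.shape,'u1');cv2.fillConvexPoly(k,t,1)
p=W[k>0];p=p[~np.isnan(p[:,0])];med=np.median(p,0);
for _ in range(5):
    c=p.mean(0);nn=np.linalg.svd(p-c)[2][2];p=p[abs((p-c)@nn)<.006]
nn*=np.sign(nn[2]);print('tagplane',len(p),c,nn,'el',np.degrees(np.arcsin(nn[2])),'az',np.degrees(np.arctan2(nn[1],nn[0])))
print(cv2.minAreaRect(t), np.degrees(1))
im2=im[60:240,280:480];cv2.imwrite('pics/crop0.png',cv2.resize(im2[:,:,::-1],(800,600)[:2] if 0 else (660,594),interpolation=cv2.INTER_CUBIC))
E
```

```text
[[366 174  48  11  58]
 [337 188  74  19 651]]
mat ((0.46079307794570923, -0.09018093347549438), (0.2373369038105011, 0.1271553635597229), 77.65218353271484)
sc 1416 ((0.46752116084098816, -0.10261411964893341), (0.20719319581985474, 0.06629888713359833), 78.22242736816406) 0.06515320836577287
handle ((0.4559497833251953, -0.1434217244386673), (0.12267427146434784, 0.032824765890836716), 76.75120544433594) 0.033379697929427854
plane z 0.000390193314267373
tag white 319 [ 0.62693389 -0.22688852  0.09516564] [ 0.69150291 -0.15433094  0.16866828] [ 0.65274358 -0.18266855  0.14600242]
tagplane 270 [ 0.65472202 -0.18192373  0.14917006] [-0.73817797  0.18339017  0.64920053] el 40.481352212465175 az 166.04811304097447
((407.8536376953125, 93.68292236328125), (21.63127899169922, 21.927597045898438), 20.2248592376709) 57.29577951308232
```

View pics/crop0.png

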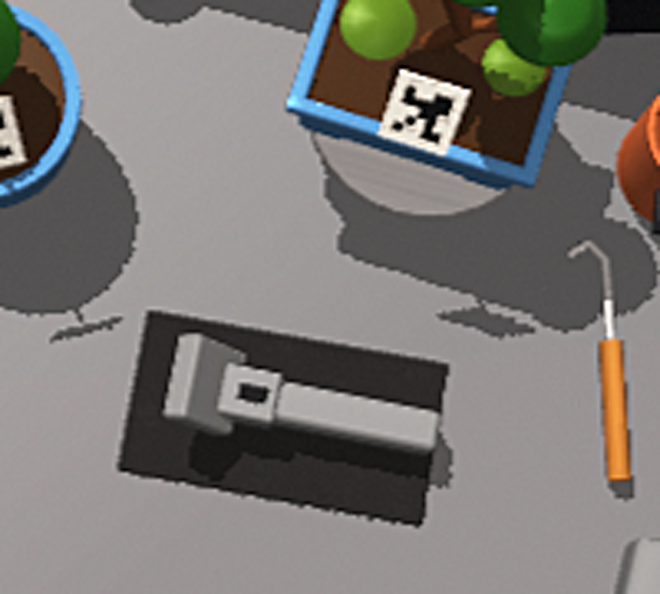

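The scanner lies at yaw about 77.7° with its grip point near (0.462,-0.117). The tag is at about (0.655,-0.182,0.147), facing azimuth about 163°. I'll move above the scanner now.

Call:
jog_arm:
  steps:
    - {"linear": [-0.03, -0.039, 0], "delta_rot": [0, 0, 0], "grip": 0.085}
    - {"linear": [-0.03, -0.039, 0], "delta_rot": [0, 0, 0], "grip": 0.085}
    - {"linear": [-0.03, -0.039, 0], "delta_rot": [0, 0, 0], "grip": 0.085}
    - {"linear": [-0.03, -0.039, 0], "delta_rot": [0, 0, 0], "grip": 0.085}
    - {"linear": [-0.03, -0.039, 0], "delta_rot": [0, 0, 0], "grip": 0.085}
    - {"linear": [-0.03, -0.039, 0], "delta_rot": [0, 0, 0], "grip": 0.085}
    - {"linear": [-0.03, -0.039, 0], "delta_rot": [0, 0, 0], "grip": 0.085}
    - {"linear": [-0.03, -0.039, 0], "delta_rot": [0, 0, 0], "grip": 0.085}

```text
t: 0.9
tool_pos: [0.3128, 0.2384, 0.2309]
tool_rot: [0.409, 3.115, -0.0]
contact_force: [1.7, -0.3, 0.0]
opening: 0.0852
grip_force: 0.0
```

Call:
jog_arm:
  steps:
    - {"linear": [-0.03, -0.039, 0], "delta_rot": [0, 0, 0], "grip": 0.085}
    - {"linear": [-0.03, -0.039, 0], "delta_rot": [0, 0, 0], "grip": 0.085}
    - {"linear": [-0.03, -0.039, 0], "delta_rot": [0, 0, 0], "grip": 0.085}
    - {"linear": [-0.03, -0.039, 0], "delta_rot": [0, 0, 0], "grip": 0.085}
    - {"linear": [-0.03, -0.039, 0], "delta_rot": [0, 0, 0], "grip": 0.085}
    - {"linear": [-0.03, -0.039, 0], "delta_rot": [0, 0, 0], "grip": 0.085}
    - {"linear": [-0.03, -0.039, 0], "delta_rot": [0, 0, 0], "grip": 0.085}
    - {"linear": [-0.03, -0.039, 0], "delta_rot": [0, 0, 0], "grip": 0.085}

```text
t: 1.7
tool_pos: [0.464, -0.1254, 0.2309]
tool_rot: [-0.411, -3.114, -0.0]
contact_force: [1.0, 0.8, 1.3]
opening: 0.0849
grip_force: 0.0
```

Call:
jog_arm:
  steps:
    - {"linear": [0, 0, 0], "delta_rot": [0, 0, 8.5], "grip": 0.085}
    - {"linear": [0, 0, 0], "delta_rot": [0, 0, 8.5], "grip": 0.085}
    - {"linear": [0, 0, 0], "delta_rot": [0, 0, 8.5], "grip": 0.085}
    - {"linear": [0, 0, 0], "delta_rot": [0, 0, 8.5], "grip": 0.085}
    - {"linear": [0, 0, 0], "delta_rot": [0, 0, 8.5], "grip": 0.085}
    - {"linear": [0, 0, 0], "delta_rot": [0, 0, 8.5], "grip": 0.085}
    - {"linear": [0, 0, 0], "delta_rot": [0, 0, 8.5], "grip": 0.085}
    - {"linear": [0, 0, 0], "delta_rot": [0, 0, 8.5], "grip": 0.085}
    - {"linear": [0, 0, 0], "delta_rot": [0, 0, 8.5], "grip": 0.085}
    - {"linear": [0, 0, 0], "delta_rot": [0, 0, 8.5], "grip": 0.085}

```text
t: 2.7
tool_pos: [0.4635, -0.1231, 0.2307]
tool_rot: [-2.412, -2.011, 0.001]
contact_force: [-0.5, -0.1, -0.7]
opening: 0.0851
grip_force: 0.0
```

```bash
python3 - <<'E'
from h import *
shot('wrist','w1');o=ctrl.get_obs();print(o['t'],o['tool_pos'],R.from_rotvec(o['tool_rot']).as_matrix().round(3),o['q'])
E
```

```text
2.75 [ 0.46357035 -0.12313968  0.2307313 ] [[ 0.183  0.983 -0.001]
 [ 0.983 -0.183  0.   ]
 [ 0.    -0.001 -1.   ]] [-4.14949509e-01 -3.05882944e-01  1.94045511e+00 -1.49050318e-05
  1.50803510e+00 -2.30608619e-01]
```

View pics/w1.png

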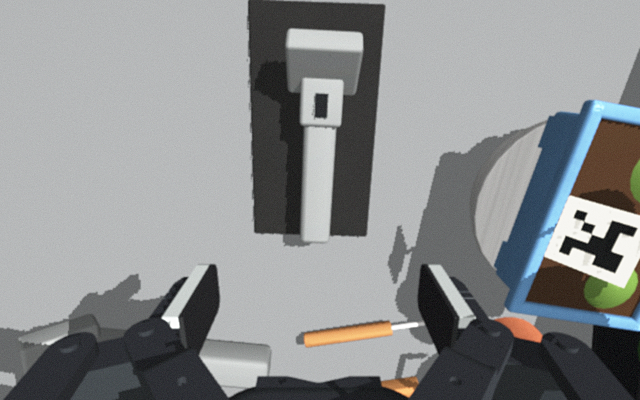

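The wrist view shows the scanner handle along (318,130)-(316,240), the head at (325,60), the mat around it, and the tag in full at (600,240). I'll measure from this picture.

```bash
cat > m.py <<'E'
from h import *
def rect(p):
    c,(a,b),t=cv2.minAreaRect(p[:,:2].astype('f4'));
    if a<b: a,b,t=b,a,t+90
    return np.round(c,4),round(a,4),round(b,4),round(t%180,1)
E
python3 - <<'E'
from m import *
im,W=cloud('w1');g=im.astype(int);z=W[...,2];v,u=np.mgrid[:400,:640]
R0=(u>235)&(u<400)&(v<250)
print('floor',np.nanmedian(z[20:200,60:200]))
print('mat',rect(W[R0&(g.sum(2)<130)&(z<.012)]), np.nanmedian(z[R0&(g.sum(2)<130)&(z<.012)]))
s=R0&(z>.018);print('scanner',rect(W[s]),np.nanmax(z[s]))
for d0,d1 in((140,180),(180,235)):
    q=W[s&(z<.042)&(v>d0)&(v<d1)&(z>.030)];print('handle',rect(q),np.median(q[:,2]))
w=((g.min(2)>170)&(u>530)&(v>180)&(v<300)&(z>.1)).astype('u1')
n,l,st,c=cv2.connectedComponentsWithStats(w);i=1+st[1:,4].argmax()
h=cv2.convexHull(np.argwhere(l==i)[:,::-1].astype('i4'));k=np.zeros(w.shape,'u1');cv2.fillConvexPoly(k,h,1)
k=cv2.erode(k,np.ones((3,3)))
p=W[k>0];p=p[~np.isnan(p[:,0])]
for _ in range(6):
    cc=p.mean(0);nn=np.linalg.svd(p-cc)[2][2];p=p[abs((p-cc)@nn)<.004]
nn*=np.sign(nn[2]);print('plane',len(p),cc,nn,'el',np.degrees(np.arcsin(nn[2])),'az',np.degrees(np.arctan2(nn[1],nn[0])))
q=cv2.approxPolyDP(h,12,True)[:,0];print(q.tolist())
D=np.load('pics/w1.npz');M=D['M'];K=D['K'];C=[]
for a in q:
    r=M[:3,:3]@np.linalg.solve(K,[*a,1]);C.append(M[:3,3]+r*((cc-M[:3,3])@nn)/(r@nn))
C=np.array(C);print(C.round(4),C.mean(0),np.linalg.norm(C-np.roll(C,1,0),axis=1))
E
```

```text
floor -0.000203175619514967
mat (array([ 0.4625, -0.0891]), 0.2359, 0.1261, 78.0) 0.0037495982273097472
scanner (array([ 0.4668, -0.1033]), 0.2066, 0.066, 76.8) 0.06105372599100961
handle (array([ 0.4637, -0.1161]), 0.0406, 0.0305, 76.2) 0.03352498712874219
handle (array([ 0.4525, -0.1651]), 0.0607, 0.0307, 76.5) 0.03344153664431185
plane 5686 [ 0.65256667 -0.1846096   0.14595167] [-0.66466175  0.24409726  0.70614537] el 44.922151366917866 az 159.8342228651748
[[639, 216], [624, 287], [544, 256], [568, 196]]
[[ 0.6713 -0.1648  0.1567]
 [ 0.6605 -0.2135  0.1634]
 [ 0.6274 -0.202   0.1283]
 [ 0.6441 -0.1552  0.1278]] [ 0.65082572 -0.18387671  0.14405965] [0.04080773 0.05027397 0.04963337 0.04967813]
```

Call:
jog_arm:
  steps:
    - {"linear": [0.005, -0.001, 0.03], "delta_rot": [0, 0, 2.9], "grip": 0.085}
    - {"linear": [0, 0, 0.04], "delta_rot": [0, 0, 0], "grip": 0.085}
    - {"linear": [0, 0, 0.04], "delta_rot": [0, 0, 0], "grip": 0.085}
    - {"linear": [0, 0, 0.04], "delta_rot": [0, 0, 0], "grip": 0.085}
    - {"linear": [0, 0, 0.03], "delta_rot": [0, 0, 0], "grip": 0.085}
    - {"linear": [0, 0, 0.02], "delta_rot": [0, 0, 0], "grip": 0.085}
    - {"linear": [0, 0, 0.012], "delta_rot": [0, 0, 0], "grip": 0.085}
    - {"linear": [0, 0, 0.009], "delta_rot": [0, 0, 0], "grip": 0.085}
    - {"linear": [0, 0, 0], "delta_rot": [0, 0, 0], "grip": 0.085}

```text
t: 3.65
tool_pos: [0.4633, -0.118, 0.0096]
tool_rot: [-2.455, -1.958, 0.001]
contact_force: [-0.5, 0.6, 0.7]
opening: 0.0852
grip_force: 0.0
```

Call:
jog_arm:
  steps:
    - {"linear": [0, 0, 0], "delta_rot": [0, 0, 0], "grip": 0.01}
    - {"linear": [0, 0, 0], "delta_rot": [0, 0, 0], "grip": 0.01}
    - {"linear": [0, 0, 0], "delta_rot": [0, 0, 0], "grip": 0.01}
    - {"linear": [0, 0, 0], "delta_rot": [0, 0, 0], "grip": 0.01}
    - {"linear": [0, 0, 0], "delta_rot": [0, 0, 0], "grip": 0.01}
    - {"linear": [0, 0, 0], "delta_rot": [0, 0, 0], "grip": 0.01}
    - {"linear": [0, 0, 0], "delta_rot": [0, 0, 0], "grip": 0.01}
    - {"linear": [0, 0, 0], "delta_rot": [0, 0, 0], "grip": 0.01}
    - {"linear": [0, 0, 0], "delta_rot": [0, 0, 0], "grip": 0.01}
    - {"linear": [0, 0, 0], "delta_rot": [0, 0, 0], "grip": 0.01}
  newtons: 60

```text
t: 4.65
tool_pos: [0.4647, -0.1186, 0.0114]
tool_rot: [2.456, 1.957, 0.001]
contact_force: [0.5, 0.4, 6.1]
opening: 0.0309
grip_force: 62.0
```

Call:
jog_arm:
  steps:
    - {"linear": [0, 0, -0.01], "delta_rot": [0, 0, 0], "grip": 0.01}
    - {"linear": [0, 0, -0.02], "delta_rot": [0, 0, 0], "grip": 0.01}
    - {"linear": [0, 0, -0.03], "delta_rot": [0, 0, 0], "grip": 0.01}
    - {"linear": [0, 0, -0.03], "delta_rot": [0, 0, 0], "grip": 0.01}
    - {"linear": [0, 0, -0.03], "delta_rot": [0, 0, 0], "grip": 0.01}
    - {"linear": [0, 0, -0.03], "delta_rot": [0, 0, 0], "grip": 0.01}
    - {"linear": [0, 0, -0.02], "delta_rot": [0, 0, 0], "grip": 0.01}
    - {"linear": [0, 0, -0.015], "delta_rot": [0, 0, 0], "grip": 0.01}
    - {"linear": [0, 0, 0], "delta_rot": [0, 0, 3], "grip": 0.01}
    - {"linear": [0, 0, 0], "delta_rot": [0, 0, 6], "grip": 0.01}

```text
t: 5.65
tool_pos: [0.4634, -0.118, 0.1953]
tool_rot: [-2.605, -1.754, 0.001]
contact_force: [-0.5, -0.0, -1.5]
opening: 0.031
grip_force: 61.1
```

Call:
jog_arm:
  steps:
    - {"linear": [0, 0, 0], "delta_rot": [0, 0, 8], "grip": 0.01}
    - {"linear": [0, 0, 0], "delta_rot": [0, 0, 8], "grip": 0.01}
    - {"linear": [0, 0, 0], "delta_rot": [0, 0, 8], "grip": 0.01}
    - {"linear": [0, 0, 0], "delta_rot": [0, 0, 8], "grip": 0.01}
    - {"linear": [0, 0, 0], "delta_rot": [0, 0, 8], "grip": 0.01}
    - {"linear": [0, 0, 0], "delta_rot": [0, 0, 8], "grip": 0.01}
    - {"linear": [0, 0, 0], "delta_rot": [0, 0, 8], "grip": 0.01}
    - {"linear": [0, 0, 0], "delta_rot": [0, 0, 8], "grip": 0.01}
    - {"linear": [0, 0, 0], "delta_rot": [0, 0, 8], "grip": 0.01}
    - {"linear": [0, 0, 0], "delta_rot": [0, 0, 8], "grip": 0.01}

```text
t: 6.65
tool_pos: [0.4629, -0.1178, 0.1942]
tool_rot: [-3.123, 0.335, 0.004]
contact_force: [-0.0, -0.2, -1.4]
opening: 0.0309
grip_force: 61.1
```

Call:
jog_arm:
  steps:
    - {"linear": [0, 0, 0], "delta_rot": [0, 0, 5], "grip": 0.01}
    - {"linear": [0, 0, 0], "delta_rot": [0, 0, 2.6], "grip": 0.01}
    - {"linear": [0, 0, 0], "delta_rot": [0, 0, 0], "grip": 0.01}

```text
t: 6.95
tool_pos: [0.463, -0.1178, 0.1943]
tool_rot: [-3.096, 0.532, 0.004]
contact_force: [-0.1, 0.0, -1.4]
opening: 0.0305
grip_force: 61.1
```

```bash
cat > chk.py <<'E'
from m import *
import sys
t=sys.argv[1]
o=ctrl.get_obs();m=R.from_rotvec(o['tool_rot']).as_matrix();print(o['t'],o['tool_pos'],m.round(3).tolist(),o['opening'],o['grip_force'])
shot('wrist',t);im,W=cloud(t)
z=np.load(f'pics/{t}.npz')
P=(W-o['tool_pos'])@m  # tool frame
n=P[...,2]
# scanner points: near tool, ahead in tool x
k=(abs(P[...,1])<.06)&(P[...,0]>.02)&(P[...,0]<.17)&(n<.0)&(n>-.09)
q=P[k];print(len(q),rect(q[:,:2]),q.min(0),q.max(0))
h=q[(q[:,0]>.028)&(q[:,0]<.045)&(abs(q[:,1])<.03)];hh=h[h[:,2]<np.median(h[:,2])+.003];print('top mid',np.median(h,0))
for a,b in((.03,.045),(.045,.06),(.06,.075),(.075,.09),(.09,.105),(.105,.12)):
    s=q[(q[:,0]>a)&(q[:,0]<b)]
    if len(s):print(a,s[:,1].min().round(4),s[:,1].max().round(4),np.median(s[:,2]).round(4),s[:,2].min().round(4))
E
python3 chk.py w2; python3 -c "
from h import *
shot('scene','s2')"
```

```text
6.95 [ 0.46301235 -0.11783922  0.19430296] [[0.943, -0.334, -0.002], [-0.334, -0.943, 0.001], [-0.002, -0.0, -1.0]] 0.030548772783995735 61.06619954109192
39297 (array([0.06  , 0.0009]), 0.08, 0.0664, 179.9) [ 0.02001025 -0.03229557 -0.04760466] [ 0.10004826  0.03407646 -0.00869863]
top mid [ 0.03830242  0.00085655 -0.02534785]
0.03 -0.0193 0.0208 -0.0256 -0.0285
0.045 -0.0193 0.021 -0.0266 -0.0305
0.06 -0.0323 0.0334 -0.0261 -0.03
0.075 -0.0323 0.0339 -0.0293 -0.0377
0.09 -0.032 0.0341 -0.041 -0.0476
```

View pics/w2.png

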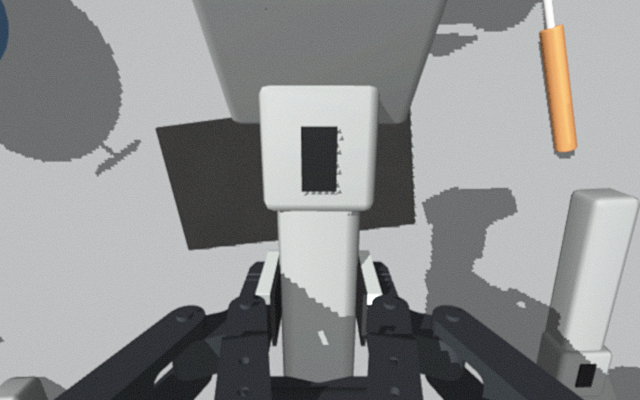

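View pics/s2.png

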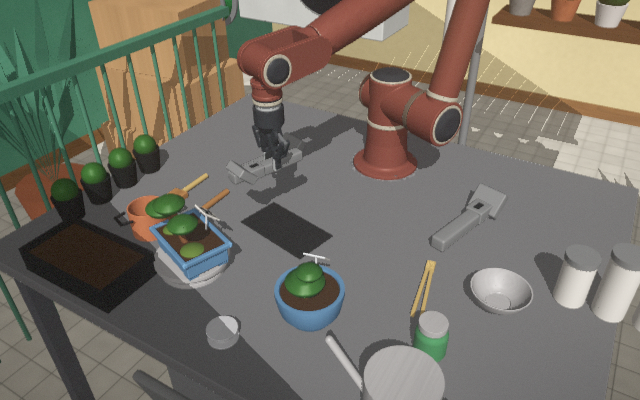

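The scanner is held level and straight. Its neck is centred to within 1 mm, and the path to the pot is clear. Next I move in to the reading pose.

Call:
jog_arm:
  steps:
    - {"linear": [0.007, -0.0005, -0.001], "delta_rot": [0, 0, 0.5], "grip": 0.01}
    - {"linear": [0.01, -0.0005, -0.001], "delta_rot": [0, 0, 0], "grip": 0.01}
    - {"linear": [0.01, -0.001, 0], "delta_rot": [0, 0, 0], "grip": 0.01}
    - {"linear": [0.007, -0.001, 0], "delta_rot": [0, 0, 0], "grip": 0.01}
    - {"linear": [0.003, 0, 0], "delta_rot": [0, 0, 0], "grip": 0.01}
    - {"linear": [0, 0, 0], "delta_rot": [0, 0, 0], "grip": 0.01}
    - {"linear": [0, 0, 0], "delta_rot": [0, 0, 0], "grip": 0.01}

```text
t: 7.75
tool_pos: [0.4995, -0.1279, 0.1971]
tool_rot: [-3.094, 0.545, 0.001]
contact_force: [0.1, 0.2, -1.1]
opening: 0.0304
grip_force: 61.1
```

```bash
python3 chk.py w3; python3 - <<'E'
from m import *
shot('top','t3');shot('scene','s3')
o=ctrl.get_obs();m=R.from_rotvec(o['tool_rot']).as_matrix()
im,W=cloud('w3');P=(W-o['tool_pos'])@m
k=(abs(P[...,1])<.014)&(P[...,0]>.042)&(P[...,0]<.056)&(P[...,2]<-.02)&(P[...,2]>-.034);q=P[k]
print('neck slope',np.polyfit(q[:,0],q[:,2],1),len(q))
# tag from top view again, and head front extent
im,W=cloud('t3');P=(W-o['tool_pos'])@m
k=(abs(P[...,1])<.045)&(P[...,0]>-.1)&(P[...,0]<.15)&(P[...,2]<-.005)&(P[...,2]>-.07);q=P[k]
hd=q[q[:,0]>.06];print('head top view x',q[:,0].min(),q[:,0].max(),hd[:,1].min(),hd[:,1].max())
tagc=np.array([.6523,-.1844,.1457]);n=np.array([-.664,.242,.707])
a=np.radians(0)
for off in(-.02,):
    org=o['tool_pos']+m@np.array([.02,.0009,.0075]); X=m[:,0];Y=-m[:,1];Z=-m[:,2]
    w=org+.08*X+.02*Z;s=(X-Z)/2**.5;zz=np.cross(s,Y);d=tagc-w
    print('tag in window',d@s,d@Y,d@zz,'ang',np.degrees(np.arccos(-s@n)))
c=cv2.imread('pics/s3.png')[130:310,80:330];cv2.imwrite('pics/s3c.png',cv2.resize(c,(750,540)))
E
```

```text
7.75 [ 0.49948167 -0.12788544  0.19709638] [[0.94, -0.342, -0.001], [-0.342, -0.94, 0.0], [-0.001, -0.0, -1.0]] 0.030448645583634602 61.080769300460815
39269 (array([0.06 , 0.001]), 0.0801, 0.0663, 179.9) [ 0.02000676 -0.03224779 -0.04749085] [ 0.10014359  0.0340756  -0.00836921]
top mid [ 0.03832404  0.00086039 -0.02530705]
0.03 -0.0192 0.0208 -0.0256 -0.0284
0.045 -0.0193 0.0209 -0.0266 -0.0298
0.06 -0.0322 0.0336 -0.026 -0.0298
0.075 -0.0322 0.0339 -0.0293 -0.038
0.09 -0.032 0.0341 -0.041 -0.0475
neck slope [-0.03897354 -0.02474964] 3170Traceback (most recent call last):
  File "<stdin>", line 10, in <module>
    return umr_minimum(a, axis, None, out, keepdims, initial, where)
ValueError: zero-size array to reduction operation minimum which has no identity
```

```bash
python3 - <<'E'
from m import *
o=ctrl.get_obs();m=R.from_rotvec(o['tool_rot']).as_matrix()
tagc=np.array([.6523,-.1844,.1457]);n=np.array([-.664,.242,.707])
for deg in (0,2.2):
    mm=m@R.from_rotvec([0,np.radians(deg),0]).as_matrix() # check sign: nose up => X has +z world
    X=mm[:,0];Y=-mm[:,1];Z=-mm[:,2]
    org=o['tool_pos']+m@[0,.0009,0]+.02*X-.0075*Z
    w=org+.08*X+.02*Z;s=(X-Z)/2**.5;zz=np.cross(s,Y);d=tagc-w
    print(deg,X,'tag in window',d@s,d@Y,d@zz,'ang',np.degrees(np.arccos(-s@n)))
# tag still there? from scene cam
for t in('scene0','s3'):
    im,W=cloud(t)if t!='scene0' else cloud('scene0')
    k=(np.linalg.norm(W-tagc,axis=-1)<.04)&(im.min(2)>170);print(t,k.sum(),W[k].mean(0))
c=cv2.imread('pics/s3.png')[130:310,80:330];cv2.imwrite('pics/s3c.png',cv2.resize(c,(750,540)))
E
```

```text
0 [ 9.39699050e-01 -3.42002466e-01 -8.88132914e-05] tag in window 0.08986849160183948 9.503365132598349e-05 -0.0007162397339671746 ang 1.5064237146243764
2.2 [ 0.93900959 -0.34175161  0.03829906] tag in window 0.09278288293050492 9.503365132599797e-05 -0.006599325455056963 ang 2.6711198329133956
scene0 54 [ 0.66584765 -0.17875662  0.1462089 ]
s3 53 [ 0.66612198 -0.17852182  0.14650194]
```

View pics/s3c.png

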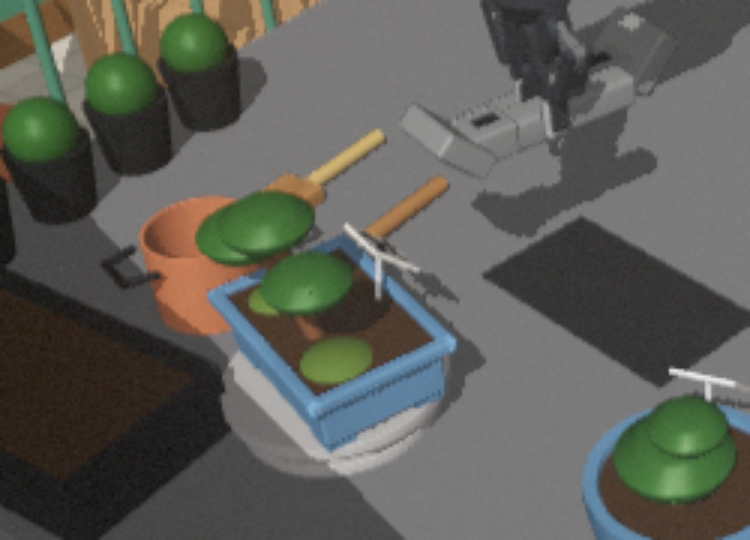

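The scanner's line of sight meets the tag squarely, about 90 mm off, and the pot hasn't moved. I'll trim the slight nose-up by 1° and hold.

Call:
jog_arm:
  steps:
    - {"linear": [0, 0, 0], "delta_rot": [0, -1, 0], "grip": 0.01}
    - {"linear": [0, 0, 0], "delta_rot": [0, 0, 0], "grip": 0.01}
    - {"linear": [0, 0, 0], "delta_rot": [0, 0, 0], "grip": 0.01}
    - {"linear": [0, 0, 0], "delta_rot": [0, 0, 0], "grip": 0.01}
    - {"linear": [0, 0, 0], "delta_rot": [0, 0, 0], "grip": 0.01}
    - {"linear": [0, 0, 0], "delta_rot": [0, 0, 0], "grip": 0.01}
    - {"linear": [0, 0, 0], "delta_rot": [0, 0, 0], "grip": 0.01}
    - {"linear": [0, 0, 0], "delta_rot": [0, 0, 0], "grip": 0.01}
    - {"linear": [0, 0, 0], "delta_rot": [0, 0, 0], "grip": 0.01}
    - {"linear": [0, 0, 0], "delta_rot": [0, 0, 0], "grip": 0.01}

```text
t: 8.9
tool_pos: [0.4996, -0.128, 0.1973]
tool_rot: [-3.091, 0.545, 0.027]
contact_force: [-0.1, -0.4, -1.2]
opening: 0.0312
grip_force: 61.1
```

Call:
jog_arm:
  steps:
    - {"linear": [0, 0, 0], "delta_rot": [0, 0, 0], "grip": 0.01}
    - {"linear": [0, 0, 0], "delta_rot": [0, 0, 0], "grip": 0.01}
    - {"linear": [0, 0, 0], "delta_rot": [0, 0, 0], "grip": 0.01}
    - {"linear": [0, 0, 0], "delta_rot": [0, 0, 0], "grip": 0.01}
    - {"linear": [0, 0, 0], "delta_rot": [0, 0, 0], "grip": 0.01}
    - {"linear": [0, 0, 0], "delta_rot": [0, 0, 0], "grip": 0.01}
    - {"linear": [0, 0, 0], "delta_rot": [0, 0, 0], "grip": 0.01}
    - {"linear": [0, 0, 0], "delta_rot": [0, 0, 0], "grip": 0.01}
    - {"linear": [0, 0, 0], "delta_rot": [0, 0, 0], "grip": 0.01}
    - {"linear": [0, 0, 0], "delta_rot": [0, 0, 0], "grip": 0.01}

```text
t: 9.9
tool_pos: [0.4996, -0.1279, 0.1973]
tool_rot: [-3.091, 0.545, 0.027]
contact_force: [-1.1, -0.2, -1.8]
opening: 0.0311
grip_force: 61.1
```

Call:
jog_arm:
  steps:
    - {"linear": [-0.007, 0, 0], "delta_rot": [0, 1, 0], "grip": 0.01}
    - {"linear": [-0.01, 0, 0], "delta_rot": [0, 0, 0], "grip": 0.01}
    - {"linear": [-0.01, 0, 0], "delta_rot": [0, 0, 0], "grip": 0.01}
    - {"linear": [-0.01, 0, 0], "delta_rot": [0, 0, -3], "grip": 0.01}
    - {"linear": [0, 0, 0], "delta_rot": [0, 0, -6.5], "grip": 0.01}
    - {"linear": [0, 0, 0], "delta_rot": [0, 0, -8], "grip": 0.01}
    - {"linear": [0, 0, 0], "delta_rot": [0, 0, -8], "grip": 0.01}
    - {"linear": [0, 0, 0], "delta_rot": [0, 0, -8], "grip": 0.01}
    - {"linear": [0, 0, 0], "delta_rot": [0, 0, -8], "grip": 0.01}
    - {"linear": [0, 0, 0], "delta_rot": [0, 0, -8], "grip": 0.01}

```text
t: 10.9
tool_pos: [0.4643, -0.1151, 0.1975]
tool_rot: [3.036, 0.809, -0.0]
contact_force: [0.3, -0.3, -2.0]
opening: 0.0308
grip_force: 61.1
```

Call:
jog_arm:
  steps:
    - {"linear": [0, 0, 0], "delta_rot": [0, 0, -8], "grip": 0.01}
    - {"linear": [0, 0, 0], "delta_rot": [0, 0, -8], "grip": 0.01}
    - {"linear": [0, 0, 0], "delta_rot": [0, 0, -8], "grip": 0.01}
    - {"linear": [0, 0, 0], "delta_rot": [0, 0, -8], "grip": 0.01}
    - {"linear": [0, 0, 0], "delta_rot": [0, 0, -8], "grip": 0.01}
    - {"linear": [0, 0, 0], "delta_rot": [0, 0, -5], "grip": 0.01}
    - {"linear": [0, 0, 0], "delta_rot": [0, 0, -3], "grip": 0.01}
    - {"linear": [0.005, -0.008, 0], "delta_rot": [0, 0, 0], "grip": 0.01}
    - {"linear": [0, 0, 0], "delta_rot": [0, 0, 0], "grip": 0.01}

```text
t: 11.8
tool_pos: [0.4571, -0.1079, 0.1973]
tool_rot: [-2.45, -1.965, 0.0]
contact_force: [-0.1, 0.2, -1.8]
opening: 0.0307
grip_force: 61.1
```

Call:
jog_arm:
  steps:
    - {"linear": [0, 0, 0.02], "delta_rot": [0, -1.5, 0], "grip": 0.01}
    - {"linear": [0, 0, 0.035], "delta_rot": [0, 0, 0], "grip": 0.01}
    - {"linear": [0, 0, 0.035], "delta_rot": [0, 0, 0], "grip": 0.01}
    - {"linear": [0, 0, 0.035], "delta_rot": [0, 0, 0], "grip": 0.01}
    - {"linear": [0, 0, 0.025], "delta_rot": [0, 0, 0], "grip": 0.01}
    - {"linear": [0, 0, 0.015], "delta_rot": [0, 0, 0], "grip": 0.01}
    - {"linear": [0, 0, 0.01], "delta_rot": [0, 0, 0], "grip": 0.01}
    - {"linear": [0, 0, 0.005], "delta_rot": [0, 0, 0], "grip": 0.01}
    - {"linear": [0, 0, 0.003], "delta_rot": [0, 0, 0], "grip": 0.01}
    - {"linear": [0, 0, 0], "delta_rot": [0, 0, 0], "grip": 0.01}

```text
t: 12.8
tool_pos: [0.4576, -0.113, 0.015]
tool_rot: [2.437, 1.955, -0.031]
contact_force: [-0.3, 0.2, -2.0]
opening: 0.0308
grip_force: 61.1
```

Call:
jog_arm:
  steps:
    - {"linear": [0, 0, 0.0015], "delta_rot": [0, 0, 0], "grip": 0.01}
    - {"linear": [0, 0, 0.001], "delta_rot": [0, 0, 0], "grip": 0.01}
    - {"linear": [0, 0, 0.001], "delta_rot": [0, 0, 0], "grip": 0.01}
    - {"linear": [0, 0, 0], "delta_rot": [0, 0, 0], "grip": 0.01}

```text
t: 13.2
tool_pos: [0.458, -0.1133, 0.0123]
tool_rot: [2.436, 1.955, -0.031]
contact_force: [-2.3, 0.3, 4.6]
opening: 0.0308
grip_force: 62.1
```

In contact (4.6 N upward), so I'll release and rise.

Call:
jog_arm:
  steps:
    - {"linear": [0, 0, 0], "delta_rot": [0, 0, 0], "grip": 0.05}
    - {"linear": [0, 0, 0], "delta_rot": [0, 0, 0], "grip": 0.085}
    - {"linear": [0, 0, 0], "delta_rot": [0, 0, 0], "grip": 0.085}
    - {"linear": [0, 0, 0], "delta_rot": [0, 0, 0], "grip": 0.085}
    - {"linear": [0, 0, 0], "delta_rot": [0, 0, 0], "grip": 0.085}
    - {"linear": [0, 0, 0], "delta_rot": [0, 0, 0], "grip": 0.085}
    - {"linear": [0, 0, 0], "delta_rot": [0, 0, 0], "grip": 0.085}
    - {"linear": [0, 0, 0], "delta_rot": [0, 0, 0], "grip": 0.085}

```text
t: 14.0
tool_pos: [0.4571, -0.113, 0.011]
tool_rot: [2.437, 1.956, -0.032]
contact_force: [0.1, -1.1, -0.2]
opening: 0.0847
grip_force: 0.0
```

Call:
jog_arm:
  steps:
    - {"linear": [0, 0, -0.01], "delta_rot": [0, 0, 0], "grip": 0.085}
    - {"linear": [0, 0, -0.02], "delta_rot": [0, 0, 0], "grip": 0.085}
    - {"linear": [0, 0, -0.03], "delta_rot": [0, 0, 0], "grip": 0.085}
    - {"linear": [0, 0, -0.04], "delta_rot": [0, 0, 0], "grip": 0.085}
    - {"linear": [0, 0, -0.04], "delta_rot": [0, 0, 0], "grip": 0.085}
    - {"linear": [0, 0, -0.04], "delta_rot": [0, 0, 0], "grip": 0.085}
    - {"linear": [0, 0, -0.03], "delta_rot": [0, 0, 0], "grip": 0.085}
    - {"linear": [0, 0, 0], "delta_rot": [0, 0, 0], "grip": 0.085}
    - {"linear": [0, 0, 0], "delta_rot": [0, 0, 0], "grip": 0.085}

```text
t: 14.9
tool_pos: [0.4587, -0.1077, 0.2223]
tool_rot: [2.435, 1.955, -0.03]
contact_force: [-0.6, -0.2, -0.7]
opening: 0.0848
grip_force: 0.0
```

```bash
python3 - <<'E'
from m import *
shot('wrist','w5');im,W=cloud('w5');z=W[...,2]
o=ctrl.get_obs();print(o['t'],o['tool_pos'],o['opening'])
near=np.linalg.norm(W[...,:2]-[.462,-.089],axis=-1)<.15
s=near&(z>.018)&(z<.08);print('scanner',rect(W[s]),z[s].max(),np.median(z[s]))
print('mat',rect(W[near&(im.astype(int).sum(2)<130)&(z<.012)]))
E
```

```text
14.95 [ 0.45795224 -0.10742988  0.22057964] 0.08502435292689378
scanner (array([ 0.4611, -0.0988]), 0.2064, 0.066, 77.6) 0.060888924203820693 0.03756005316627842
mat (array([ 0.4232, -0.0805]), 0.2364, 0.0456, 78.1)
```

View pics/w5.png

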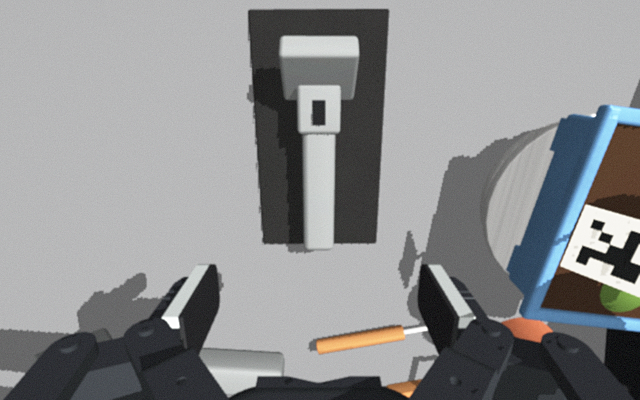

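The scanner lies flat and upright in the middle of the mat, around (318,150), within about 5 mm of its centre. The gripper is clear of everything, so I'm handing in.

```bash
python3 -c "
from station import ctrl
print(ctrl.finish_job())"
```

```text
the job is handed in; nothing more can be done
None
```

I held the scanner steady for about 2 s at roughly 90 mm from the rectangular pot's tag, square to within about 3° by my measurements. I then laid it upright within about 5 mm of the mat's centre, released it without bumping the pot, and handed in the job, which returned no verdict.

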